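Spin-check the extractor fan and refit its guard

ROBOT

A 6-joint arm with a two-finger parallel gripper is mounted at the origin on a cart in front of the work surface, level with it; the furniture and walls round the work are solid. World frame = base frame: x ahead of the robot, y to its left, z up, the work surface at z = 0. Lengths are in mm, angles in rad, forces in N, time in s.
With the tool pointing down it reaches from about 400 to 925 mm from the base axis. Payload 12.5 kg.
Tool frame: the origin (TCP) lies on the centre line of the jaws, within the pads' length; the fingertips stand 19 mm ahead of it and the grasp point (between the pads) is the TCP (r.tips_ahead is the z of the fingertips in the tool frame, in mm); z points along the fingers, y is the line along which they close (so a half turn about z gives the same grasp; the last joint's range is limited). The gripper opens to 95 mm and grips with 3 to 60 N. Pads are 20 mm wide; open, the fingers measure 119 mm over their backs; the gripper's body (75 mm by 180 mm) begins 59 mm behind the grasp point.
Start: joints at [-1.26, 0.491, 1.559, -0, 1.092, -0.106], TCP at [253.046, -571.5, 233.661] pointing down, gripper open.
Joint ranges: [-3.1, 3.1], [-0.84, 2.19], [0.05, 2.79], [-1.13, 4.28], [0.06, 2.93], [-2.69, 2.69]. Speed limits (rad/s): [2.22, 2.22, 2.79, 3.14, 3.14, 3.14].

INTERFACE

Orientations are given as a unit quaternion [x, y, z, w].
In Python, from plant import r, viewer gives the robot as it stands.
- The arm moves only by the shell command python3 -m crank 'ROWS' [FORCE]. ROWS is a JSON object of lists of equal length, an entry for each row: "gripper": the finger opening in mm, from 0 to 95.1; "travel": the shift along the tool's x, y, z in mm, a list of three; "delta_rot": the turn, a rotation vector about the tool's x, y, z in degrees, a list of three. In form: {"gripper": [gripper, ...], "travel": [[x, y, z], ...], "delta_rot": [[wx, wy, wz], ...]}. A call has exactly 10 rows; each row shifts and turns the commanded pose from where the row before left it, along the tool's axes as they then stand; what a row does not reach is not made up. A row lasts 1/10 s, in which the tool goes at most 50 mm and 8.59 degrees, less where a joint would pass 70% of its speed; a pose out of reach is approached as far as the arm can. A call with a gripper value outside its range is refused whole. The fingers move at their own pace and stop on an object; FORCE is the grip in N (left out, the last holds). Time passes only in rows, so rows that do not move let the fingers close, or fill a call up. It gives the time, the measured TCP pose, the force, the opening and the grip force at its end, in the units of the state.
- r.get_obs(): the state, without advancing time (a new reading comes with each control period).
- viewer.read_camera(name): name is "scene" or "top"; returns a dict with "color" (384x512x3 uint8, blue, green, red), "intrinsics" (3x3 intrinsics, pixels), "distortion" ([k1, k2, p1, p2, k3] as OpenCV has them; the pictures are not rectified), "rvec" (rotation vector, rad) and "tvec" (3), from world to camera coordinates, as OpenCV has them. Camera axes: x right, y down, z forward; pixel columns grow to the right and rows downward; lengths in mm; the calibration is good to about 2 mm. A picture is of the moment at which its call begins. There is no depth.
- r.sign_off(): hands the job in; it is judged then, once.
The state is a dict: "clock": time; "joint_positions": joint angles; "joint_vel": joint speeds; "effort": joint torques, N m; "eef_pos": TCP position; "orientation": TCP orientation; "ft_force": force on the tool from outside, world axes, zero at the start; "ft_torque": the same for the moment, N m; "opening": finger opening in mm; "grip_force": force on a finger pad.
Only numpy, scipy, OpenCV 4.12 (cv2) and the standard library are available. Lean on these libraries where they do the work, as an engineer would, in place of code of your own. Each camera call takes 0.05 s, during which the arm holds its last target. There are 200 camera calls.

TASK

The small fume extractor on the bench stands open. Push its impeller round with a fingertip until it has gone at least one and a half turns (either way, pushed again if need be) and then runs on by itself with nothing touching the fan, to check that it turns freely; only then take the round guard by its handle and lower it over the mouth of the fan, not dropping it, until it sits centred, level and fully down all round, and let go. Leave the tin, hammer, pliers and sanding block where they lie.

Things in the scene. Friction and masses are not known exactly. Their poses are not given: they have to be found in the camera images.
- fan: Fume extractor, fixed: round grey bowl 172 mm across, open on top, outlet duct (80 mm wide, 47 mm high, reaching 127 mm out) on its +x side, black switch on -x. Origin: centre of the underside, at bench height, on the impeller's axis; z up. Flat shoulder 50 mm up (radius 76 to 86 mm); inside it a centring ring (spigot), outer radius 76, inner 71 mm, stands up to 58 mm. Left or right of the robot.
- fan_mouth (a point): Centre of the fan's mouth, on the impeller's axis, level with the spigot's top, 58 mm above the bench.
- impeller (a joint): Impeller angle in the fan, rad, positive anticlockwise from above, no end stops, counts whole turns; starts between -0.3 and 0.3; at 0 one blade points along the fan's +x. Turns easily: pushed to 3 rad/s and left, it coasts about one turn, faster goes further. The next blade comes round at once, so a finger left among the blades stops it.
- blade_tip (a point): Outer top corner of the blade that points along the fan's +x at joint 0. Aluminium impeller, 132 mm across, 0.35 kg: five flat upright radial blades 72 degrees apart, 4 mm thick, radius 15 to 66 mm, tops 55 mm above the bench (3 mm below the spigot's top), about 39 mm deep down to a back plate; hub 33 mm in diameter, 54 mm above the bench.
- guard: Round dark wire guard, 168 mm across, 0.22 kg, lying face down, handle up. Origin: centre of its skirt's lower edge; z up. The skirt (inner radius 78.5, outer 84 mm, 10 mm deep under the grille) goes over the spigot with 2.5 mm play and rests on the shoulder: fully down, its origin is 50 mm above the fan's, on the axis; any yaw. Not engaged, it sits 8 mm too high or tilted.
- guard_handle (a point): Middle of the guard's handle, 51 mm above the guard's origin: level aluminium bar along the guard's y axis, 76 mm long, 16 mm wide (x), 14 mm high, on two posts at y = +-33 mm; the gap under it is 25 mm high, above the grille plate (18.5 mm above the guard's origin).
- eyelet_tin: Bystander: round grey tin, 67 mm across, 28 mm high, lying near the bench's front edge between fan and guard; origin under its centre.
- tack_hammer: Bystander: hammer with a wooden handle, 259 mm long, 98 mm over the head, 22 mm high, at the left; origin under its middle.
- sanding_block: Bystander: brown sanding block, 57 x 100 x 31 mm, at the right; origin under its centre.
- punch_pliers: Bystander: red-handled pliers, 64 x 200 x 17 mm, farther back, right of the middle; origin under its middle.
There are look-alikes about, which are no part of the job. What is shaped like the guard but red is not meant.

How it is judged (in metres and radians):
On the way, in this order (a step that is already met when the one before it is completed fails the run):
1. the impeller has been spun about one and a half turns or more and runs on by itself, untouched, with the guard still off (((value of joint impeller above 9.1 rad and velocity of joint impeller above 0.3 rad/s) or (value of joint impeller below -9.1 rad and velocity of joint impeller below -0.3 rad/s)) and contact force between each of the fingers, the arm and fan below 0.05 N and horizontal distance between guard and fan above 0.1 m), for 0.3 s.
2. the guard is on the spigot, still held in the fingers (horizontal distance between guard and fan below 0.005 m and angle between guard's own z axis and vertical below 0.04 rad and z of guard in the frame of fan below 0.0545 m and contact force between the fingers and guard above 0.3 N), for 0.1 s.
At the end, for the whole second after the job is handed in: After an untouched run past 1.5 turns (9.1 rad, 0.3 s) and then being lowered in the fingers onto the spigot, the guard rests released and still on the fan: within 5 mm of its axis, tilted under 0.04 rad, origin 46 to 53 mm above the fan's. Impeller may still turn; bystanders moved under 30 mm (horizontal distance between guard and fan below 0.005 m and angle between guard's own z axis and vertical below 0.04 rad and z of guard in the frame of fan between 0.046 and 0.053 m and linear speed of guard below 0.02 m/s).
It fails at once if the round grey tin was moved by more than 30 mm (distance of eyelet_tin from where it was at the start of the episode above 0.03 m).
It fails at once if the hammer was moved by more than 30 mm (distance of tack_hammer from where it was at the start of the episode above 0.03 m).
It fails at once if the sanding block was moved by more than 30 mm (distance of sanding_block from where it was at the start of the episode above 0.03 m).
It fails at once if the pliers was moved by more than 30 mm (distance of punch_pliers from where it was at the start of the episode above 0.03 m).
It also fails if it takes over 54 s, if anything falls off the work surface, if the arm or the gripper's body presses on something with over 40 N, if the wrist force passes 120 N, or if a joint passes its speed limit or range.

## Working session

There is one attempt and no reset: what is moved stays moved. The work goes in short steps, Python scripts to look and compute and a shell command to move; the robot and the scene stay as the last step left them, time stands still between calls to the robot, and variables do not carry over. Pictures are saved under pics/ and viewed, at most 10 in all, crops included, and the job is handed in when it is done.

```bash
ls; mkdir -p pics
python3 - <<'E'
from plant import r, viewer
import cv2,pickle
d={}
for n in("scene","top"):
    c=viewer.read_camera(n); d[n]=c; cv2.imwrite(f"pics/{n}0.png",c["color"])
    R=cv2.Rodrigues(c["rvec"])[0]; print(n,(-R.T@c["tvec"].reshape(3)).round(), c["intrinsics"][0][0],R.round(2).tolist())
pickle.dump(d,open("c0.pkl","wb"))
o=r.get_obs();print(o["eef_pos"],o["orientation"],o["clock"],o["ft_force"],r.tips_ahead)
E
```

```text
pics
scene [ -477. -1078.   802.] 468.0509537167996 [[0.67, -0.74, -0.0], [-0.33, -0.3, -0.9], [0.66, 0.6, -0.44]]
top [ 348. -104. 1701.] 463.292930819938 [[0.02, -1.0, -0.0], [-0.99, -0.02, -0.14], [0.14, 0.01, -0.99]]
[ 252.98749317 -571.30483388  233.14327147] [ 9.78363677e-01  2.06891963e-01 -5.11803625e-05 -4.77842828e-04] 0.1 [ 0.40229256 -0.10380259  0.39485998] 19.0
```

View pics/top0.png

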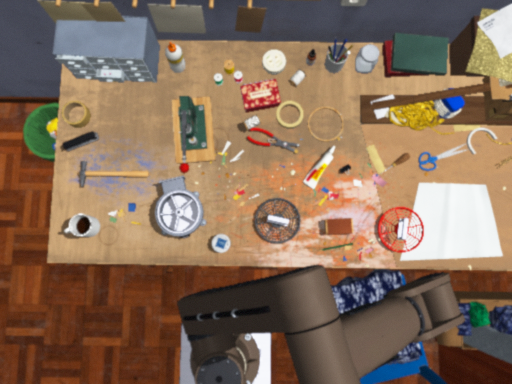

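View pics/scene0.png

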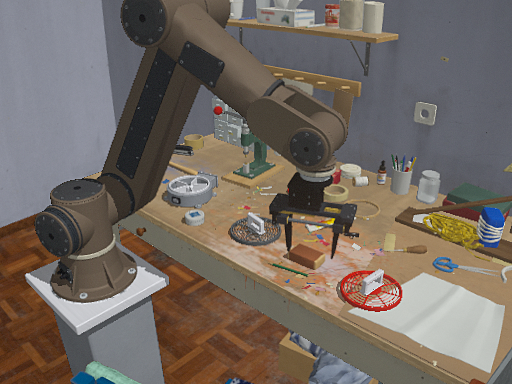

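The top view shows the fan at (179,213) with its duct up-left, the dark guard at (277,220) with its pale handle, the tin at (220,242), the sanding block at (336,227) and the red decoy at (400,230). In the scene view the fan is at (190,188), the guard at (255,231) and its handle at (257,224). Next I'll look at enlarged crops.

Run:
```python
import cv2,pickle,numpy as np
d=pickle.load(open("c0.pkl","rb"))
def cr(n,x,y,w,h,s): return cv2.resize(d[n]["color"][y:y+h,x:x+w],None,fx=s,fy=s,interpolation=cv2.INTER_CUBIC)
a=np.hstack([cr("top",140,170,80,70,5),cr("top",237,185,80,70,5)])
b=np.hstack([cr("scene",155,160,80,45,5),cr("scene",220,203,80,45,5)])
cv2.imwrite("pics/crop0.png",np.vstack([a,b]))
```

```text
(no output)
```

View pics/crop0.png

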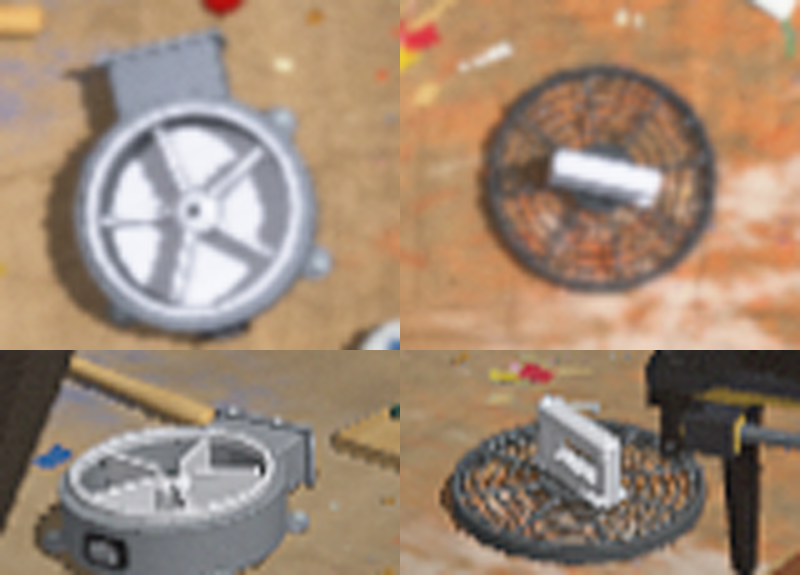

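The crop shows the spigot ring centred near top (178.6,211.8) and scene (188.7,184.5). The handle runs from about top (268,219) to (289,222). The blades are at roughly 100° from image right, plus 72° steps. Next is triangulation using masks.

```bash
cat > h.py <<'E'
import cv2,numpy as np
from plant import r,viewer
def cam(c): 
    R=cv2.Rodrigues(c["rvec"])[0]; t=np.asarray(c["tvec"]).reshape(3); return R,t
def und(c,p): return cv2.undistortPoints(np.array(p,float).reshape(-1,1,2),c["intrinsics"],c["distortion"]).reshape(-1,2)
def plane(c,p,z):
    R,t=cam(c); u=und(c,p); v=np.c_[u,np.ones(len(u))]@R; o=-R.T@t
    return o+v*((z-o[2])/v[:,2])[:,None]
def tri(c1,p1,c2,p2):
    P=[np.c_[cam(c)] if 0 else np.hstack([cam(c)[0],cam(c)[1][:,None]]) for c in(c1,c2)]
    X=cv2.triangulatePoints(P[0],P[1],und(c1,p1).T,und(c2,p2).T); return (X[:3]/X[3]).T
def proj(c,X): return cv2.projectPoints(np.array(X,float).reshape(-1,1,3),c["rvec"],c["tvec"],c["intrinsics"],c["distortion"])[0].reshape(-1,2)
def circle(P): # xy LSQ circle
    A=np.c_[2*P[:,:2],np.ones(len(P))]; s=np.linalg.lstsq(A,(P[:,:2]**2).sum(1),rcond=None)[0]
    return s[0],s[1],np.sqrt(s[2]+s[0]**2+s[1]**2)
E
python3 - <<'E'
import pickle; from h import *
d=pickle.load(open("c0.pkl","rb")); T,S=d["top"],d["scene"]
def blobs(c,box,lo,hi,smax=255,k=0):
    x,y,w,h=box; m=cv2.inRange(cv2.cvtColor(c["color"],cv2.COLOR_BGR2HSV),(0,0,lo),(180,smax,hi))
    z=np.zeros_like(m); z[y:y+h,x:x+w]=m[y:y+h,x:x+w]
    if k: z=cv2.morphologyEx(z,cv2.MORPH_CLOSE,np.ones((k,k)))
    return sorted(cv2.findContours(z,cv2.RETR_EXTERNAL,cv2.CHAIN_APPROX_NONE)[0],key=cv2.contourArea)[-1]
# handle (bright, low saturation)
ht=blobs(T,(262,205,35,30),190,255,40); hs=blobs(S,(243,208,27,30),165,255,60)
rt=cv2.minAreaRect(ht); print("handle top",rt, "scene",cv2.boundingRect(hs))
g=cv2.convexHull(blobs(T,(245,190,62,58),0,95,255,5)); e=cv2.fitEllipse(g); print("guard ell",e)
gs=cv2.convexHull(blobs(S,(226,214,62,34),0,90,255,5)); es=cv2.fitEllipse(gs); print("guard scene",es)
print("guard tri",tri(T,[e[0]],S,[es[0]]), "handle pl z=58",plane(T,[rt[0]],58))
for z in(10,18): print(z,circle(plane(T,g.reshape(-1,2),z)))
b=cv2.boxPoints(rt); B=plane(T,b,58); print("handle box",B.round(1).tolist())
# fan spigot: bright ring
f=cv2.convexHull(blobs(T,(155,187,50,50),200,255,60)); e=cv2.fitEllipse(f); print("fan",e)
for z in(55,58): print(z,circle(plane(T,f.reshape(-1,2),z)))
fs=cv2.convexHull(blobs(S,(165,172,50,35),165,255,60)); es=cv2.fitEllipse(fs); print("fan scene",es)
print("fan tri",tri(T,[e[0]],S,[es[0]]),tri(T,[(178.4,211.6)],S,[(189.2,185.4)]))
print("duct end",plane(T,[(140+70/5,170+32/5),(140+33/5+12,170+10)],47), plane(T,[(140+113/5,170+57/5),(140+222/5,170+40/5)],47))
print("tin,block",plane(T,[(220,242)],28),plane(T,[(336,227)],31))
print("blades",plane(T,[(140+u/5,170+v/5) for u,v in((155,130),(262,153),(268,250),(180,302),(106,222))],55).round(0).tolist())
E
```

```text
handle top ((278.1000061035156, 219.20001220703125), (21.187259674072266, 6.640782833099365), 18.43494987487793) scene (248, 212, 17, 22)
guard ell ((268.7252502441406, 229.25367736816406), (20.938663482666016, 40.78858184814453), 133.68699645996094)
guard scene ((277.92169189453125, 230.57513427734375), (33.5120849609375, 100.52635955810547), 88.83052825927734)
guard tri [[ 5.08330324e+02 -1.94324110e+02 -1.19421984e-01]] handle pl z=58 [[ 492.73876253 -181.68980197   58.        ]]
10 (np.float64(476.2068468849176), np.float64(-139.66518595504613), np.float64(48.484516304544435))
18 (np.float64(475.6024641955113), np.float64(-139.49449606445148), np.float64(48.255166822829175))
handle box [[492.8, -142.2, 58.0], [515.4, -149.4, 58.0], [492.7, -221.1, 58.0], [470.1, -213.8, 58.0]]
fan ((178.55642700195312, 211.54141235351562), (42.68416213989258, 43.2676887512207), 48.154441833496094)
55 (np.float64(515.2901383268397), np.float64(173.99285088909272), np.float64(76.9958748551688))
58 (np.float64(514.9860748600181), np.float64(173.48700599240874), np.float64(76.85555931088011))
fan scene ((189.28419494628906, 184.11045837402344), (19.75189971923828, 40.50358200073242), 87.50160217285156)
fan tri [[514.13664504 174.56662664  54.59182918]] [[514.52133387 176.12774692  48.61114516]]
duct end [[642.24449415 269.35311765  47.        ]
 [629.26268953 252.06371536  47.        ]] [[624.34672523 237.33380603  47.        ]
 [638.06841599 158.77038778  47.        ]]
tin,block [[409.81500806  25.1001603   28.        ]] [[ 470.24037538 -391.82137567   31.        ]]
blades [[570.0, 203.0, 55.0], [555.0, 126.0, 55.0], [485.0, 119.0, 55.0], [447.0, 180.0, 55.0], [504.0, 236.0, 55.0]]
```

Measured results:
- **Fan:** axis at (515, 173.5), spigot about 55–58 mm high.
- **Blades:** world angles of about 28°, 100°, 174°, -119° and -50°.
- **Guard:** handle near (493, -182).

I'll turn the tool first, so that tool x is world +y and tool y is world +x.

```bash
python3 -m crank '{"gripper":[0,0,0,0,0,0,0,0,0,0],"travel":[[0,0,0],[0,0,0],[0,0,0],[0,0,0],[0,0,0],[0,0,0],[0,0,0],[0,0,0],[49,15,0],[49,15,0]],"delta_rot":[[0,0,-8.265],[0,0,-8.265],[0,0,-8.265],[0,0,-8.265],[0,0,-8.265],[0,0,-8.265],[0,0,-8.265],[0,0,-8.265],[0,0,0],[0,0,0]]}' 20
python3 - <<'E'
from h import *
import pickle
d=pickle.load(open("c0.pkl","rb")); T,S=d["top"],d["scene"]
# guard from crop marks
q=lambda u,v,x0,y0:(x0+(u+.5)/5-.5,y0+(v+.5)/5-.5)
P=[q(u-400,v,237,185) for u,v in((487,178),(715,178),(601,65),(601,292))]
print(circle(plane(T,P,14)))
print("handle tri",tri(T,[q(207,177,237,185)],S,[q(180,80,220,203)]),plane(T,[q(207,177,237,185)],56))
E
```

```text
clock: 1.1
eef_pos: [282.0, -474.9, 232.7]
orientation: [0.708, 0.707, 0.0, -0.001]
ft_force: [1.5, 0.4, -0.2]
opening: 20.8
grip_force: 0.0
(np.float64(493.0555529586119), np.float64(-179.05383195648426), np.float64(83.10978400689312))
handle tri [[ 490.7698662  -182.02272539   52.58738286]] [[ 490.05460245 -181.45499651   56.        ]]
```

```bash
python3 -m crank '{"gripper":[0,0,0,0,0,0,0,0,0,0],"travel":[[47,14,0],[47,14,0],[47,14,0],[47,14,0],[47,14,0],[47,14,0],[47,14,0],[47,14,0],[47,14,0],[47,14,0]],"delta_rot":[[0,0,0],[0,0,0],[0,0,0],[0,0,0],[0,0,0],[0,0,0],[0,0,0],[0,0,0],[0,0,0],[0,0,0]]}'
python3 -m crank '{"gripper":[0,0,0,0,0,0,0,0,0,0],"travel":[[45,14,10],[45,14,10],[45,14,20],[45,14,20],[30,2,25],[0,0,25],[0,0,10],[0,0,0],[0,0,0],[0,0,0]],"delta_rot":[[0,0,0],[0,0,0],[0,0,0],[0,0,0],[0,0,0],[0,0,0],[0,0,0],[0,0,0],[0,0,0],[0,0,0]]}'
python3 - <<'E'
from h import *
for n in("top","scene"):
    c=viewer.read_camera(n); x,y=(140,170) if n=="top" else (150,150)
    im=cv2.resize(c["color"][y:y+70,x:x+80],None,fx=5,fy=5,interpolation=cv2.INTER_CUBIC)
    a=im if n=="top" else np.hstack([a,im])
cv2.imwrite("pics/c1.png",a)
o=r.get_obs();print(o["eef_pos"],o["joint_positions"])
E
```

```text
clock: 2.1
eef_pos: [422.4, -3.8, 233.7]
orientation: [0.707, 0.707, 0.0, 0.0]
ft_force: [1.0, -0.3, -0.2]
opening: 0.4
grip_force: 0.0
clock: 3.1
eef_pos: [480.3, 201.6, 115.7]
orientation: [0.707, 0.707, 0.001, 0.0]
ft_force: [-0.2, 1.6, -0.4]
opening: 0.1
grip_force: 0.0
[480.13687829 201.6810528  115.5908401 ] [ 2.70825832e-01  5.04954083e-01  1.93531578e+00 -1.22016751e-04
  6.99521571e-01  2.71720887e-01]
```

View pics/c1.png

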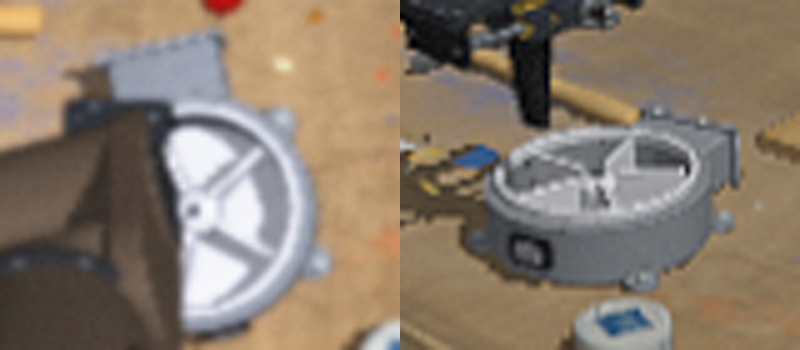

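The finger hangs over the gap between the rear-left blades, and nothing else is near it. I'll go down until the tips are at z = 38.

```bash
python3 -m crank '{"gripper":[0,0,0,0,0,0,0,0,0,0],"travel":[[4,0,12],[0,0,12],[0,0,12],[0,0,10],[0,0,8],[0,0,5],[0,0,0],[0,0,0],[0,0,0],[0,0,0]],"delta_rot":[[0,0,0],[0,0,0],[0,0,0],[0,0,0],[0,0,0],[0,0,0],[0,0,0],[0,0,0],[0,0,0],[0,0,0]]}'
python3 - <<'E'
import numpy as np
C=np.array([515,173.5]); p=np.array([480.3,205.7]); a=137.
for s in(10,22,32,38,38):
    a+=s; n=C+47*np.array([np.cos(np.radians(a)),np.sin(np.radians(a))]); print(a,(n-p)[::-1].round(1)); p=n
E
```

```text
clock: 4.2
eef_pos: [479.8, 206.0, 55.9]
orientation: [0.707, 0.707, 0.0, 0.0]
ft_force: [0.1, 0.8, 0.2]
opening: 0.5
grip_force: 0.0
147.0 [-6.6 -4.7]
169.0 [-16.6  -6.7]
201.0 [-25.8   2.3]
239.0 [-23.4  19.7]
277.0 [-6.4 29.9]
```

```bash
python3 -m crank '{"gripper":[0,0,0,0,0,0,0,0,0,0],"travel":[[-6.6,-4.7,0],[-16.6,-6.7,0],[-25.8,2.3,0],[-23.4,19.7,0],[-6.4,29.9,-32],[0,10,-40],[0,0,-40],[0,0,0],[0,0,0],[0,0,0]],"delta_rot":[[0,0,0],[0,0,0],[0,0,0],[0,0,0],[0,0,0],[0,0,0],[0,0,0],[0,0,0],[0,0,0],[0,0,0]]}'
python3 - <<'E'
from h import *
c=viewer.read_camera("scene"); b=viewer.read_camera("scene")
im=np.hstack([cv2.resize(k["color"][160:205,150:230],None,fx=5,fy=5,interpolation=cv2.INTER_CUBIC) for k in(c,b)])
cv2.imwrite("pics/c2.png",im); print(r.get_obs()["clock"],r.get_obs()["eef_pos"])
E
```

```text
clock: 5.2
eef_pos: [529.3, 127.0, 166.6]
orientation: [0.707, 0.707, -0.001, -0.0]
ft_force: [1.0, -0.7, 0.4]
opening: 0.6
grip_force: 0.0
5.3 [529.51666622 127.1128871  166.34317302]
```

View pics/c2.png

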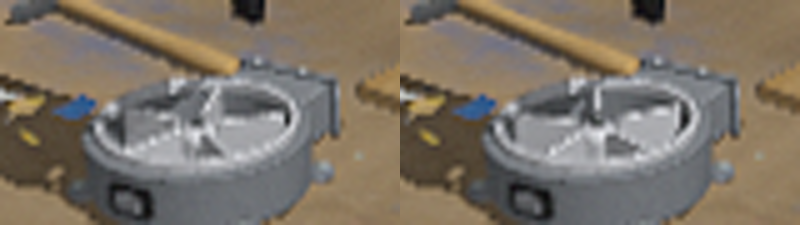

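The impeller is spinning freely, with the blades in different positions in the two frames and the finger clear. I'll measure its speed.

```bash
cat > spin.py <<'E'
from h import *
import sys
N=int(sys.argv[1]); th=np.arange(0,2*np.pi,2*np.pi/180)
I=[];t=[]
for k in range(N):
    t.append(r.get_obs()["clock"]); c=viewer.read_camera("scene"); g=cv2.cvtColor(c["color"],cv2.COLOR_BGR2GRAY).astype(np.float32)
    v=0
    for R in(45,50,55,60):
        p=proj(c,np.c_[515+R*np.cos(th),173.5+R*np.sin(th),0*th+55]).astype(np.float32); v=v+cv2.remap(g,p[:,:1],p[:,1:],cv2.INTER_LINEAR)[:,0]
    I.append(v/4)
I=np.array(I); I-=I.mean(0); ph=np.unwrap(np.angle(I@np.exp(-5j*th)),period=2*np.pi)/-5
t=np.array(t); print(np.round(t,2).tolist()); print(np.round(ph-ph[0],2).tolist()); print("fit",np.polyfit(t-t[0],ph-ph[0],2))
E
python3 spin.py 24
```

```text
[5.3, 5.35, 5.4, 5.45, 5.5, 5.55, 5.6, 5.65, 5.7, 5.75, 5.8, 5.85, 5.9, 5.95, 6.0, 6.05, 6.1, 6.15, 6.2, 6.25, 6.3, 6.35, 6.4, 6.45]
[0.0, 0.22, 0.53, 0.76, 1.01, 1.24, 1.41, 1.7, 1.89, 2.12, 2.35, 2.51, 2.69, 2.95, 3.15, 3.32, 3.53, 3.69, 3.84, 4.01, 4.23, 4.4, 4.55, 4.71]
fit [-0.84295592  5.05227978  0.00805583]
```

It is running at about 5 rad/s at t = 5.3 and 3 rad/s at 6.45, roughly 10 rad in total so far, and still coasting untouched. Next I refine the handle axis from the first pictures.

Run:
```python
import pickle; from h import *
d=pickle.load(open("c0.pkl","rb")); T,S=d["top"],d["scene"]
g=cv2.cvtColor(T["color"],cv2.COLOR_BGR2HSV).astype(float)
w=np.zeros(g.shape[:2]); sl=np.s_[208:233,262:296]
w[sl]=np.clip(g[sl][...,2]-120,0,110)*(g[sl][...,1]<70)
n,l,st,ce=cv2.connectedComponentsWithStats((w>0).astype(np.uint8)); k=1+np.argmax(st[1:,4]); w[l!=k]=0; print(st[k])
ys,xs=np.nonzero(w); ww=w[ys,xs]; P=plane(T,np.c_[xs,ys],58)[:,:2]
m=np.average(P,0,ww); C=np.cov(P.T,aweights=ww); e,v=np.linalg.eigh(C); v=v[:,1]*np.sign(v[1,1])
print(m,np.sqrt(e*12),np.degrees(np.arctan2(v[1],v[0])))
# dark rim radial search for the guard's outer edge, ray cast at z=8
th=np.radians(np.arange(0,360,4)); gray=cv2.cvtColor(T["color"],cv2.COLOR_BGR2GRAY).astype(np.float32); E=[]
for a in th:
    R=np.arange(70,98,.5); p=proj(T,np.c_[491+R*np.cos(a),-180+R*np.sin(a),0*R+12]).astype(np.float32)
    s=cv2.GaussianBlur(cv2.remap(gray,p[:,:1],p[:,1:],cv2.INTER_LINEAR),(1,5),0)[:,0]; i=np.argmax(np.gradient(s)); E.append([491+R[i]*np.cos(a),-180+R[i]*np.sin(a),R[i]])
E=np.array(E)
for _ in range(4):
    c=circle(E); d_=abs(np.hypot(E[:,0]-c[0],E[:,1]-c[1])-c[2]); E=E[d_<max(2*np.median(d_),1)]
print("rim",c,len(E))
```

```text
[267 214  26  14 190]
[ 491.40155449 -183.74926191] [23.60187054 78.84007311] 76.00791968303122
rim (np.float64(492.26681684710803), np.float64(-176.58847572240109), np.float64(85.5219825763508)) 57
```

```bash
python3 -m crank '{"gripper":[0,0,70,70,70,70,70,70,70,70],"travel":[[-44,-5.5,0],[-44,-5.5,0],[-44,-5.5,0],[-44,-5.5,0],[-44,-5.5,0],[-44,-5.5,0],[-44,-5.5,0],[0,0,0],[0,0,0],[0,0,0]],"delta_rot":[[0,0,0],[0,0,0],[0,0,0],[0,0,0],[0,0,0],[0,0,0],[0,0,0],[0,0,6.25],[0,0,6.25],[0,0,0]]}' 25
python3 -m crank '{"gripper":[70,70,70,70,70,70,70,70,70,70],"travel":[[0,0,15],[0,0,15],[0,0,15],[0,0,12],[0,0,0],[0,0,0],[0,0,0],[0,0,0],[0,0,0],[0,0,0]],"delta_rot":[[0,0,0],[0,0,0],[0,0,0],[0,0,0],[0,0,0],[0,0,0],[0,0,0],[0,0,0],[0,0,0],[0,0,0]]}'
python3 - <<'E'
from h import *
c=viewer.read_camera("scene"); b=viewer.read_camera("top")
im=np.hstack([cv2.resize(c["color"][180:250,210:290],None,fx=5,fy=5,interpolation=cv2.INTER_CUBIC),cv2.resize(b["color"][185:255,237:317],None,fx=5,fy=5,interpolation=cv2.INTER_CUBIC)])
cv2.imwrite("pics/c3.png",im); o=r.get_obs();print(o["clock"],o["eef_pos"],o["orientation"])
E
```

```text
clock: 7.5
eef_pos: [491.6, -181.2, 167.5]
orientation: [0.781, 0.625, -0.0, 0.0]
ft_force: [-0.4, -0.2, -0.7]
opening: 59.1
grip_force: 0.0
clock: 8.5
eef_pos: [491.7, -180.8, 110.8]
orientation: [0.78, 0.626, 0.0, 0.0]
ft_force: [0.4, -1.5, -0.5]
opening: 70.1
grip_force: 0.0
8.6 [ 491.69657458 -180.81971192  110.74114419] [7.79865705e-01 6.25946845e-01 4.45654964e-05 1.62732000e-04]
```

View pics/c3.png

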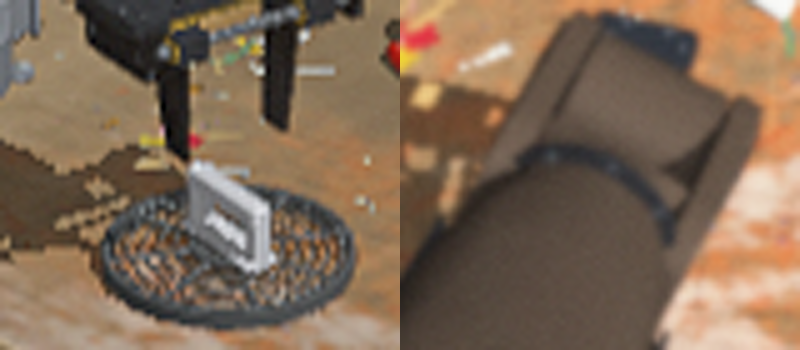

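```bash
python3 spin.py 6
```

```text
[8.6, 8.65, 8.7, 8.75, 8.8, 8.85]
[0.0, 0.02, 0.07, -0.46, -0.62, -0.69]
fit [-9.34928519 -1.02293899  0.06200352]
```

The fingers straddle the handle. I'll go down and grip.

```bash
python3 -m crank '{"gripper":[70,70,70,70,70,70,10,10,10,10],"travel":[[0,0,15],[0,0,15],[0,0,15],[0,0,10],[0,0,4.7],[0,0,0],[0,0,0],[0,0,0],[0,0,0],[0,0,0]],"delta_rot":[[0,0,0],[0,0,0],[0,0,0],[0,0,0],[0,0,0],[0,0,0],[0,0,0],[0,0,0],[0,0,0],[0,0,0]]}' 30
python3 -m crank '{"gripper":[10,10,10,10,10,10,10,10,10,10],"travel":[[0,0,0],[0,0,0],[0,0,0],[0,0,0],[0,0,-5],[0,0,-15],[0,0,-25],[0,0,-30],[0,0,-15],[0,0,0]],"delta_rot":[[0,0,0],[0,0,0],[0,0,0],[0,0,0],[0,0,0],[0,0,0],[0,0,0],[0,0,0],[0,0,0],[0,0,0]]}' 30
```

```text
clock: 9.9
eef_pos: [491.8, -180.9, 51.2]
orientation: [0.78, 0.626, 0.0, 0.0]
ft_force: [-0.2, 0.3, -0.3]
opening: 42.8
grip_force: 0.0
clock: 10.9
eef_pos: [492.2, -181.0, 142.8]
orientation: [0.78, 0.626, 0.001, 0.002]
ft_force: [-0.6, -0.2, -2.0]
opening: 15.7
grip_force: 30.0
```

Held firmly, opening 15.7 mm at 30 N. Now I carry it to above the fan.

```bash
python3 -m crank '{"gripper":[10,10,10,10,10,10,10,10,10,10],"travel":[[20,-3,0],[40,-6,0],[45,-7,0],[45,-7,0],[45,-7,0],[45,-7,0],[45,-7,0],[40,-6,0],[26,-4,0],[0,0,0]],"delta_rot":[[0,0,0],[0,0,0],[0,0,0],[0,0,0],[0,0,0],[0,0,0],[0,0,0],[0,0,0],[0,0,0],[0,0,0]]}' 30
python3 -m crank '{"gripper":[10,10,10,10,10,10,10,10,10,10],"travel":[[0,0,5],[0,0,5],[0,0,5],[0,0,0],[0,0,0],[0,0,0],[0,0,0],[0,0,0],[0,0,0],[0,0,0]],"delta_rot":[[0,0,0],[0,0,0],[0,0,0],[0,0,0],[0,0,0],[0,0,0],[0,0,0],[0,0,0],[0,0,0],[0,0,0]]}' 30
python3 - <<'E'
from h import *
import pickle
c=viewer.read_camera("scene"); b=viewer.read_camera("top"); o=r.get_obs();print(o["eef_pos"],o["orientation"],o["opening"])
pickle.dump({"scene":c,"top":b,"p":o["eef_pos"]},open("c1.pkl","wb"))
def cr(k,x,y,h): return cv2.resize(k["color"][y:y+h,x:x+80],None,fx=5,fy=5,interpolation=cv2.INTER_CUBIC)
cv2.imwrite("pics/c4.png",np.hstack([cr(c,150,145,70),cr(b,140,170,70)]))
E
```

```text
clock: 11.9
eef_pos: [514.3, 176.3, 139.6]
orientation: [0.779, 0.627, -0.001, -0.0]
ft_force: [-0.7, 0.1, -2.6]
opening: 15.9
grip_force: 30.0
clock: 12.9
eef_pos: [514.9, 173.6, 125.9]
orientation: [0.78, 0.626, 0.0, 0.0]
ft_force: [-0.5, 0.7, -3.2]
opening: 15.7
grip_force: 30.0
[514.89132537 173.61666787 125.8663049 ] [ 7.79851192e-01  6.25964947e-01 -8.23843281e-07  5.71351736e-05] 15.744138048372589
```

View pics/c4.png

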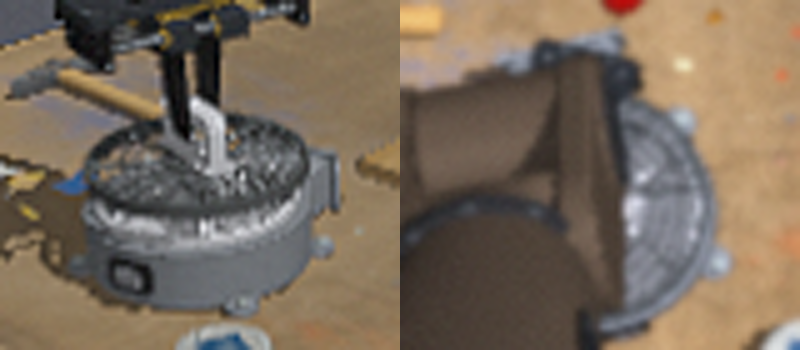

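The scene view shows the guard level above the fan, and its rim roughly concentric. The top view shows the rim's right half, matching the fan. I'll measure the offset from the visible edges in both views.

```bash
cat > off.py <<'E'
from h import *
import sys,pickle
from scipy.optimize import least_squares
d0=pickle.load(open("c0.pkl","rb")); d=pickle.load(open("c1.pkl","rb")); zg=d["p"][2]-51
def edges(c,z,R0,angs,sign,C=(515,173.5),w=9):
    g=cv2.cvtColor(c["color"],cv2.COLOR_BGR2GRAY).astype(np.float32); E=[]
    for a in np.radians(angs):
        R=np.arange(R0-w,R0+w,.25); p=proj(c,np.c_[C[0]+R*np.cos(a),C[1]+R*np.sin(a),0*R+z]).astype(np.float32)
        s=cv2.GaussianBlur(cv2.remap(g,p[:,:1],p[:,1:],cv2.INTER_CUBIC),(1,9),0)[:,0]; i=np.argmax(sign*np.gradient(s)[3:-3])+3
        E.append([C[0]+R[i]*np.cos(a),C[1]+R[i]*np.sin(a)])
    return np.array(E)
def fit(E,R):
    s=least_squares(lambda q:np.hypot(E[:,0]-q[0],E[:,1]-q[1])-R,[515,173],loss="soft_l1"); return s.x.round(1),np.median(abs(s.fun)).round(2)
near=np.arange(165,300,4)
print("guard scene near, bottom edge",fit(edges(d["scene"],zg,84,near,1),84))
print("guard scene all top", fit(edges(d["scene"],zg+14,84,np.r_[145:165:4,300:320:4],1),84))
print("guard top right", fit(edges(d["top"],zg+12,84,np.arange(205,325,4),1),84))
al=np.arange(0,360,4)
print("fan scene spigot outer z58",fit(edges(d0["scene"],58,76,al,-1,w=6),76))
print("fan top spigot outer", fit(edges(d0["top"],58,76,al,-1,w=6),76),"inner",fit(edges(d0["top"],58,71,al,1,w=4),71), "inner scene",fit(edges(d0["scene"],58,71,np.arange(0,100,4),1,w=4),71))
E
python3 off.py
```

```text
guard scene near, bottom edge (array([515.5, 174.3]), np.float64(2.7))
guard scene all top (array([501.4, 160.8]), np.float64(0.84))
guard top right (array([515.3, 172.4]), np.float64(0.47))
fan scene spigot outer z58 (array([511.6, 174.1]), np.float64(1.47))
fan top spigot outer (array([514.7, 174.4]), np.float64(0.91)) inner (array([513.9, 174.3]), np.float64(1.61)) inner scene (array([512.6, 171. ]), np.float64(0.24))
```

The guard is about 1 mm from the fan axis in both views. I'll nudge it and lower slowly to just past the spigot's top, watching the force.

```bash
python3 -m crank '{"gripper":[10,10,10,10,10,10,10,10,10,10],"travel":[[0.7,-0.7,4],[0,0,5],[0,0,4],[0,0,2],[0,0,1.5],[0,0,1.5],[0,0,1],[0,0,1],[0,0,0],[0,0,0]],"delta_rot":[[0,0,0],[0,0,0],[0,0,0],[0,0,0],[0,0,0],[0,0,0],[0,0,0],[0,0,0],[0,0,0],[0,0,0]]}' 30
```

```text
clock: 14.0
eef_pos: [514.4, 174.4, 105.9]
orientation: [0.78, 0.626, -0.0, 0.0]
ft_force: [-0.3, -0.3, -1.5]
opening: 15.4
grip_force: 30.0
```

The guard is 3 mm below the spigot's top with no contact force, so it has engaged. I'll lower the rest.

```bash
python3 -m crank '{"gripper":[10,10,10,10,10,10,10,10,10,10],"travel":[[0,0,1],[0,0,1],[0,0,1],[0,0,1],[0,0,0.6],[0,0,0.4],[0,0,0],[0,0,0],[0,0,0],[0,0,0]],"delta_rot":[[0,0,0],[0,0,0],[0,0,0],[0,0,0],[0,0,0],[0,0,0],[0,0,0],[0,0,0],[0,0,0],[0,0,0]]}' 30
```

```text
clock: 15.0
eef_pos: [514.4, 174.4, 101.1]
orientation: [0.78, 0.626, 0.0, 0.0]
ft_force: [-2.0, -1.1, 5.3]
opening: 15.9
grip_force: 30.0
```

It has landed at the expected height (force -1.5 → +5.3 N at z = 101). I'll settle it, open the gripper and rise.

```bash
python3 -m crank '{"gripper":[10,10,10,10,40,40,40,40,40,40],"travel":[[0,0,0.4],[0,0,0],[0,0,0],[0,0,0],[0,0,0],[0,0,0],[0,0,0],[0,0,0],[0,0,0],[0,0,0]],"delta_rot":[[0,0,0],[0,0,0],[0,0,0],[0,0,0],[0,0,0],[0,0,0],[0,0,0],[0,0,0],[0,0,0],[0,0,0]]}' 30
python3 -m crank '{"gripper":[40,40,40,40,40,40,40,40,40,40],"travel":[[0,0,-5],[0,0,-15],[0,0,-25],[0,0,-30],[0,0,-30],[-40,0,0],[-45,0,0],[-45,0,0],[-45,0,0],[0,0,0]],"delta_rot":[[0,0,0],[0,0,0],[0,0,0],[0,0,0],[0,0,0],[0,0,0],[0,0,0],[0,0,0],[0,0,0],[0,0,0]]}'
python3 - <<'E'
from h import *
import pickle
c=viewer.read_camera("scene"); b=viewer.read_camera("top"); o=r.get_obs();print(o["eef_pos"],o["opening"])
pickle.dump({"scene":c,"top":b,"p":np.array([0,0,101.])},open("c1.pkl","wb"))
def cr(k,x,y,h): return cv2.resize(k["color"][y:y+h,x:x+80],None,fx=5,fy=5,interpolation=cv2.INTER_CUBIC)
cv2.imwrite("pics/c5.png",np.hstack([cr(c,150,150,70),cr(b,140,170,70)]))
E
python3 off.py | head -3
```

```text
clock: 16.0
eef_pos: [514.4, 174.4, 100.4]
orientation: [0.78, 0.626, -0.0, 0.0]
ft_force: [0.6, 0.4, 0.4]
opening: 40.0
grip_force: 0.0
clock: 17.0
eef_pos: [475.6, -0.1, 205.9]
orientation: [0.781, 0.624, -0.0, 0.0]
ft_force: [-0.0, -0.1, 0.9]
opening: 40.3
grip_force: 0.0
[476.55533444   2.90702977 205.91084918] 39.660210631585066
guard scene near, bottom edge (array([514.4, 178.2]), np.float64(1.34))
guard scene all top (array([502.8, 163.8]), np.float64(0.5))
guard top right (array([517.1, 176. ]), np.float64(3.1))
```

View pics/c5.png

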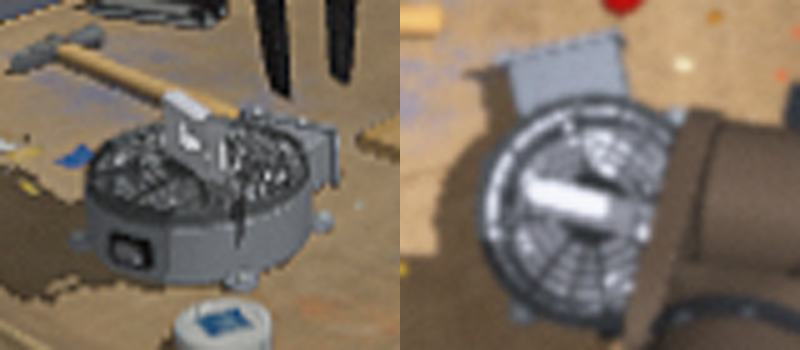

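The guard sits flush and level on the bowl in the scene view, and concentric in the top view. The tin and hammer have not moved. I'm handing in.

```bash
python3 -c "
from plant import r
print(r.sign_off())"
```

```text
the job is handed in; nothing more can be done
None
```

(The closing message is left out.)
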